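Seat a filter crucible in the sleeve of a filter flask

ROBOT

A 6-joint arm with a two-finger parallel gripper is mounted at the origin on a cart in front of the work surface, level with it; the furniture and walls round the work are solid. World frame = base frame: x ahead of the robot, y to its left, z up, the work surface at z = 0. Lengths are in m, angles in rad, forces in N, time in s.
With the tool pointing down it reaches from about 0.35 to 0.975 m from the base axis. Payload 4.9 kg.
Tool frame: the origin (TCP) lies at the very end of the fingers, on their centre line; the grasp point (between the pads) lies behind it (manip.pinch_z is the y of the grasp point in the tool frame, in m); y points along the fingers, x is the direction in which the jaws open and shut, and the axes are right-handed (so a half turn about y gives the same grasp; the last joint's range is limited). The gripper opens to 85 mm and grips with 20 to 120 N. Pads are 22 mm wide; open, the fingers measure 114 mm over their backs; the gripper's body (76 mm by 85 mm) begins 54 mm behind the grasp point. The pads swing forward as they close: fully open they stand 13 mm farther back than shut.
Start: joints at [-1.317, 0.053, 1.613, -0, 1.476, -0.119], TCP at [0.228, -0.582, 0.231] pointing down, gripper open.
Joint ranges: [-3.01, 3.01], [-1.01, 2.22], [0.06, 2.58], [-1.02, 4.17], [0.09, 2.62], [-3.14, 3.14]. Speed limits (rad/s): [2.57, 2.57, 3.14, 3.14, 3.14, 3.14].

INTERFACE

Orientations are given as a unit quaternion [w, x, y, z].
In Python, from plant import manip gives the robot as it stands.
- The arm moves only by the tool drive_tool, never from a script. Its argument "motion" is a list of rows, each a list of 3 entries, a list of its own where there are three numbers: the shift along the tool's x, y, z in units of 25 mm (1.0 is 25 mm), then the turn, a rotation vector about the tool's x, y, z in units of 5 degrees (1.0 is 5 degrees), then the closure, from -1 (fully open) to 1 (shut). A call has 1 to 12 rows; each row shifts and turns the commanded pose from where the row before left it, along the tool's axes as they then stand; what a row does not reach is not made up. A row lasts 1/10 s, in which the tool goes at most 50 mm and 8.59 degrees, less where a joint would pass 70% of its speed; a pose out of reach is approached as far as the arm can. A call is refused whole if a number of a shift passes 1 or a number of a turn 1, either way. A call with a gripper value outside its range is refused whole. The fingers move at their own pace and stop on an object; the grip force is fixed at half the most. Time passes only in rows, so rows that do not move let the fingers close. It gives the time, the measured TCP pose, the force and the opening at its end, in the units of the state.
- manip.state(): the state, without advancing time (a new reading comes with each control period).
- manip.grab_frame(name): name is "scene" or "top" or "wrist"; returns a dict with "img" (480x640x3 uint8, blue, green, red), "range_z" (480x640 float32, m along the optical axis (not along the pixel's ray), 0 where there is no reading), "camera_matrix" (3x3 intrinsics, pixels), "world_from_camera" (4x4, takes a point from camera to world coordinates); the wrist camera has in their place "T_tool_cam" (4x4, takes a point from camera to tool coordinates, whose origin is the TCP and whose axes are the tool frame's). Camera axes: x right, y down, z forward; pixel columns grow to the right and rows downward; lengths in m; the calibration is good to about 2 mm. A picture is of the moment at which its call begins: read the wrist's pose just before it.
- manip.job_done(): hands the job in, once; it reports no verdict.
The state is a dict: "time": time; "joint_pos": joint angles; "joint_vel": joint speeds; "joint_efforts": joint torques, N m; "tool_pos": TCP position; "tool_rot": TCP orientation; "contact_force": force on the tool from outside, world axes, zero at the start; "ft_torque": the same for the moment, N m; "gripper_width": opening from 0.0 (shut) to 1.0 (fully open).
Only numpy, scipy, OpenCV 4.12 (cv2) and the standard library are available. Lean on these libraries where they do the work, as an engineer would, in place of code of your own. Each camera call takes 0.05 s, during which the arm holds its last target. There are 200 camera calls.

TASK

Take the larger of the two white filter crucibles, stand it upright in the tapered rubber sleeve in the mouth of the filter flask so that it centres itself, and press on the crucible (not on the sleeve) until the sleeve has slid fully home with its lip down on the flask's rim. Press gently, never down with more than 20 N: the parts are brittle. Leave the crucible standing straight and seated in the sleeve, let go, and leave the smaller crucible and the other things alone.

Things in the scene. Friction and masses are not known exactly. Their poses are not given: they have to be found in the camera images.
- stand: Dark round ring foot, 140 mm across and 14 mm high, fixed to the worktop; it holds the flask upright. Origin: centre of its underside, z up.
- flask: Wide-necked glass filter flask standing in the stand on its stiff rubber pad, which gives 1 mm for every 16 N pressed down. Origin: on the axis, level with the stand's underside, z up. The neck is 68 mm across with its flat rim 110 mm above the origin. A thin side arm sticks out 72 mm along +x of the flask, 90 mm up.
- flask_rim (a point): Centre of the top face of the flask's neck rim, 110 mm above the flask's origin. The sleeve is home when its lip's underside meets this rim, a hard stop on that stiff pad; the sleeve's origin is then 6 mm above this point.
- sleeve: Black rubber sleeve standing up out of the flask's neck. Origin: centre of the top face of its round lip (74 mm across, 6 mm thick, mouth 51 mm across), z up. It slides only straight down, 8 to 14 mm to home, against a steady dry friction of about 7 N, and stays where it is left. Below the mouth is a tapered bore that matches the large crucible's cone.
- sleeve_seat (a point): A point on the sleeve's axis, 30 mm below the top face of its lip: about where the foot of the seated large crucible comes. Sleeves differ: the crucible sits tight with its foot 20 to 40 mm below the top face, so it must be felt, not computed.
- crucible: The larger white ceramic filter crucible, 76 mm high, loose, 80 to 170 g. Origin: centre of its foot, z up. A cone from 26 mm across at the foot to 48 mm across at 42 mm height, then a straight round cup 48 mm across to the rim; open above a perforated plate 44 mm up, 3 mm wall. Grasp the straight cup near the rim: up to 40 mm of the crucible goes down below the lip.
- crucible_mid (a point): Centre of the larger crucible, on its axis, 38 mm above its foot.
- small_crucible: A smaller white crucible of the same shape, 57 mm high and 36 mm across, standing on the worktop; a bystander, too small for this sleeve. Origin: centre of its foot.
- vial: Brown glass vial with black cap, 24 mm across, 54 mm high, a bystander standing to the left of the flask. Origin: centre of its underside.
- stopwatch: White bench timer with three buttons, 66 x 68 x 21 mm, a bystander lying flat. Origin: centre of its underside.
Not all that is in view belongs to the job. What is shaped like the crucible but red is not meant.

How it is judged:
By the outcome, as a careful person would: the job done as asked, in the order asked, and still so for the second after the job is handed in, with the robot touching nothing.
It also fails if it takes over 48 s, if anything falls off the work surface, if the arm or the gripper's body presses on something with over 40 N, if the wrist force passes 120 N, or if a joint passes its speed limit or range.

## Working session

There is one attempt and no reset: what is moved stays moved. The work goes in short steps, Python scripts to look and compute and a tool call to move; the robot and the scene stay as the last step left them, time stands still between calls to the robot, and variables do not carry over. Pictures are saved under pics/ and viewed, about 8 in all and at most 12, crops included, and the job is handed in when it is done.

Besides the shell and the picture viewer there is one more tool, called after "Emit:" as name(argument=value, ...), one argument or row to a line, values as JSON. drive_tool: Moves the arm, as the interface text tells. Its arguments: {"type":"object","properties":{"motion":{"type":"array","items":{"type":"array"}}},"required":["motion"]}

```bash
ls; mkdir -p pics; python3 - <<'E'
from plant import manip
import cv2,pickle
s=manip.state();print(s,manip.pinch_z)
fr={}
for n in("scene","top"):
    f=manip.grab_frame(n);fr[n]=f;cv2.imwrite(f"pics/{n}0.png",f["img"]);print(n,f["camera_matrix"],f["world_from_camera"])
pickle.dump(fr,open("fr0.pkl","wb"))
E
```

```text
pics
{'time': 0.0, 'joint_pos': array([-1.31700040e+00,  5.33355213e-02,  1.61427237e+00,  3.37027371e-05,
        1.47600882e+00, -1.18977620e-01]), 'joint_vel': array([-7.33905297e-04,  2.12097013e-04,  3.38338857e-04,  1.51741053e-03,
       -9.65979399e-04,  7.19875554e-05]), 'joint_efforts': array([-1.12815364e-03, -3.93680334e+01, -3.70177174e+01, -3.07545424e-04,
        7.03406346e-03, -8.84938970e-06]), 'tool_pos': array([ 0.22749165, -0.58146737,  0.23008917]), 'tool_rot': array([ 0.58447361, -0.58351419,  0.39921726, -0.39815497]), 'contact_force': array([ 0.69643443, -0.01301958, -0.04750145]), 'ft_torque': array([-0.00577175,  0.0258803 ,  0.03915466]), 'gripper_width': 1.0028149957965327} -0.0187
scene [[437.03904085   0.         310.31774113]
 [  0.         437.03904085 241.37563398]
 [  0.           0.           1.        ]] [[-0.67161676 -0.53643643  0.51104489 -0.13755448]
 [-0.740705    0.5019197  -0.44657891  0.50031562]
 [-0.0169423  -0.67846339 -0.73443883  0.96047865]
 [ 0.          0.          0.          1.        ]]
top [[549.63202284   0.         323.28107179]
 [  0.         549.63202284 239.79193893]
 [  0.           0.           1.        ]] [[-0.00902608 -0.99731926  0.07261422  0.36261721]
 [-0.99990433  0.00976294  0.00979896 -0.03077167]
 [-0.01048162 -0.07251882 -0.99731197  1.47169745]
 [ 0.          0.          0.          1.        ]]
```

View pics/scene0.png

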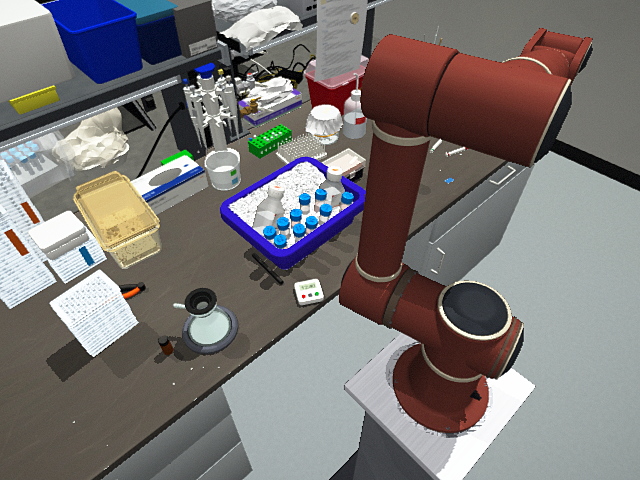

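View pics/top0.png

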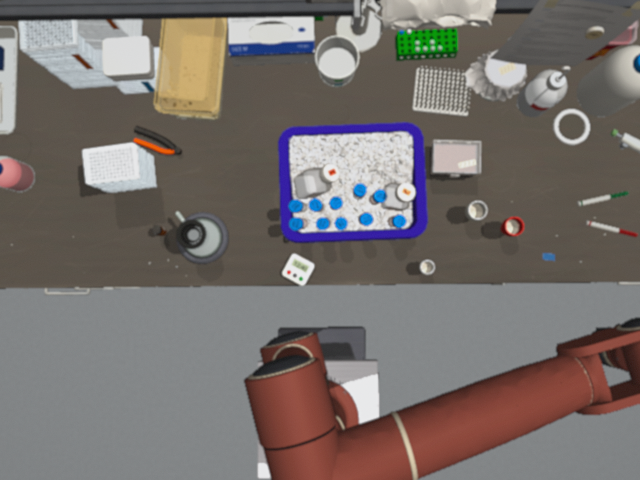

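The top view shows the possible crucibles: white at (477,210), white and smaller at (428,267), and red at (513,226), which is excluded. The flask and sleeve are at about (193,235). I'll enlarge this and measure.

```bash
cat > h.py <<'E'
import numpy as np,cv2
def pts(f,T=None):
    K=f["camera_matrix"];T=f["world_from_camera"] if T is None else T;z=f["range_z"]
    v,u=np.mgrid[:480,:640]
    P=np.stack([(u-K[0,2])*z/K[0,0],(v-K[1,2])*z/K[1,1],z],-1)@T[:3,:3].T+T[:3,3]
    P[z==0]=np.nan
    return P
def ray(f,u,v,h,T=None):
    K=f["camera_matrix"];T=f["world_from_camera"] if T is None else T
    d=T[:3,:3]@[(u-K[0,2])/K[0,0],(v-K[1,2])/K[1,1],1]
    return T[:3,3]+d*(h-T[2,3])/d[2]
E
python3 - <<'E'
import pickle,cv2,numpy as np
from h import *
fr=pickle.load(open("fr0.pkl","rb"));f=fr["top"];P=pts(f)
for n,(u,v),r in(("big",(477,210),16),("small",(428,267),14),("sleeve",(193,235),40),("watch",(297,269),20),("vial",(157,230),14)):
    w=P[v-r:v+r,u-r:u+r].reshape(-1,3);w=w[~np.isnan(w[:,0])]
    top=np.percentile(w[:,2],99);m=w[w[:,2]>top-.006]
    print(n,"top",top.round(4),"ctr",((m.max(0)+m.min(0))/2).round(4),"ext",np.ptp(m,axis=0).round(3),len(m))
print(np.nanmedian(P[250:280,340:400,2]))
a=cv2.resize(f["img"][185:295,380:540],None,fx=4,fy=4,interpolation=3)
b=cv2.resize(f["img"][185:295,130:250],None,fx=4,fy=4,interpolation=3)
cv2.imwrite("pics/crop.png",cv2.resize(np.hstack([a,b]),(800,314)))
E
```

```text
big top 0.0775 ctr [ 0.5374 -0.4112  0.0791] ext [0.045 0.047 0.015] 68
small top 0.0584 ctr [ 0.3943 -0.2837  0.0587] ext [0.033 0.035 0.012] 51
sleeve top 0.1307 ctr [0.4793 0.3078 0.131 ] ext [0.072 0.073 0.013] 344
watch top 0.0247 ctr [0.3918 0.0508 0.0231] ext [0.079 0.079 0.009] 294
vial top 0.0593 ctr [0.4978 0.4163 0.0588] ext [0.021 0.023 0.011] 49
2.859753053086056e-05
```

View pics/crop.png

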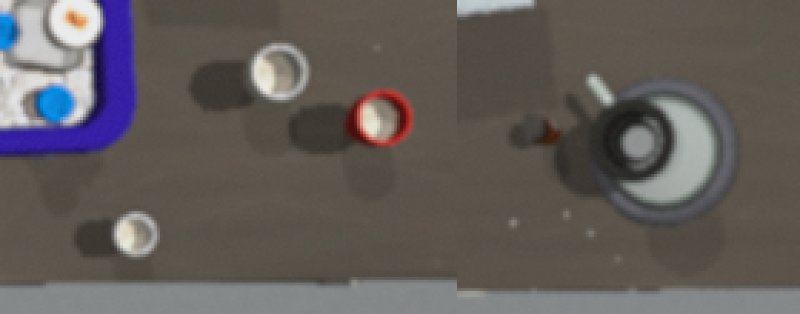

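In the crop, the white one at (278,70), full-image (477,210), measures about 47 mm across and 77 mm high. That makes it the larger crucible. The one at (135,233) is 35 mm across and 58 mm high, so it's the small bystander, and (380,118) is the red decoy. I'll go above the large one, with the jaw axis perpendicular to the direction of the red one.

```bash
cat >> h.py <<'E'
from scipy.spatial.transform import Rotation as Ro
def TR(s):
    T=np.eye(4);q=s["tool_rot"];T[:3,:3]=Ro.from_quat([q[1],q[2],q[3],q[0]]).as_matrix();T[:3,3]=s["tool_pos"];return T
def go(s,target,yaw=None):
    T=TR(s);R=T[:3,:3]
    print("tool x",R[:,0].round(3),"y",R[:,1].round(4),"shift units",(R.T@(np.array(target)-T[:3,3])/.025).round(2))
    if yaw is not None:
        c,sn=np.cos(yaw),np.sin(yaw);xs=[np.array([c,sn,0]),-np.array([c,sn,0])]
        for x in xs:
            G=np.stack([x,[0,0,-1],np.cross(x,[0,0,-1])],1)
            print("turn units",(np.degrees(Ro.from_matrix(R.T@G).as_rotvec())/5).round(2))
E
python3 - <<'E'
import pickle
from h import *
from plant import manip
f=pickle.load(open("fr0.pkl","rb"))["top"]
r=ray(f,513,226,.076);print("red",r)
d=r[:2]-[.537,-.411];y=np.arctan2(d[1],d[0])+np.pi/2;print(np.degrees(y))
go(manip.state(),[.537,-.411,.20],y)
print(manip.grab_frame("wrist")["T_tool_cam"])
E
```

```text
red [ 0.49466219 -0.49956733  0.076     ]
-25.54918528388445
tool x [ 0.364 -0.931 -0.002] y [-4.0e-04  1.8e-03 -1.0e+00] shift units [-1.84  1.21 14.01]
turn units [-0.01 -8.62 -0.02]
turn units [ 2.000e-02  2.738e+01 -1.000e-02]
[[ 9.99999206e-01 -3.77039042e-04  1.20278132e-03  4.33953825e-04]
 [-1.26048328e-03 -3.02767607e-01  9.53063580e-01 -1.43264724e-01]
 [ 4.82104139e-06 -9.53064339e-01 -3.02767841e-01  7.66357864e-02]
 [ 0.00000000e+00  0.00000000e+00  0.00000000e+00  1.00000000e+00]]
```

Emit:
drive_tool(
  motion=[
    [[-0.15,0,1],[0,0,0],-1],
    [[-0.15,0,1],[0,0,0],-1],
    [[-0.15,0,1],[0,0,0],-1],
    [[-0.15,0,1],[0,0,0],-1],
    [[-0.15,0,1],[0,0,0],-1],
    [[-0.15,0,1],[0,0,0],-1],
    [[-0.15,0,1],[0,0,0],-1],
    [[-0.15,0,1],[0,0,0],-1],
    [[-0.15,0,1],[0,0,0],-1],
    [[-0.15,0,1],[0,0,0],-1],
    [[-0.15,0,1],[0,0,0],-1],
    [[-0.15,0,1],[0,0,0],-1],
  ],
)

```text
time: 1.35
tool_pos: [0.4913, -0.4301, 0.2308]
tool_rot: [0.584, -0.584, 0.399, -0.398]
contact_force: [0.2, 0.4, 0.6]
gripper_width: 1.002
```

Emit:
drive_tool(
  motion=[
    [[0,0,1],[0,0,0],-1],
    [[0,0,1],[0,0,0],-1],
    [[0,0,0],[0,-1,0],-1],
    [[0,0,0],[0,-1,0],-1],
    [[0,0,0],[0,-1,0],-1],
    [[0,0,0],[0,-1,0],-1],
    [[0,0,0],[0,-1,0],-1],
    [[0,0,0],[0,-1,0],-1],
    [[0,0,0],[0,-1,0],-1],
    [[0,0,0],[0,-1,0],-1],
    [[0,0,0],[0,-0.6,0],-1],
    [[0,0,0],[0,0,0],-1],
  ],
)

```text
time: 2.55
tool_pos: [0.537, -0.4125, 0.2307]
tool_rot: [0.69, -0.689, 0.157, -0.157]
contact_force: [-0.5, 0.0, 0.3]
gripper_width: 1.001
```

```bash
python3 - <<'E'
from h import *
from plant import manip
s=manip.state();print(s["time"],s["tool_pos"],s["contact_force"],s["joint_pos"])
f=manip.grab_frame("wrist");T=TR(s)@f["T_tool_cam"];P=pts(f,T)
cv2.imwrite("pics/w1.png",f["img"])
m=(abs(P[...,2]-.076)<.006)&(np.hypot(P[...,0]-.537,P[...,1]+.411)<.045)
w=P[m];print(len(w),(w.max(0)+w.min(0))/2,np.ptp(w,axis=0),np.median(w[:,2]))
(c,r)=cv2.minEnclosingCircle(w[:,:2].astype(np.float32));print(c,r)
go(s,[c[0],c[1],.06],np.radians(-25.5))
E
```

```text
2.55 [ 0.53701886 -0.41250283  0.23074124] [-0.49283905  0.047061    0.30080659] [-7.64796426e-01  1.74196599e-01  1.48255416e+00 -1.38406850e-05
  1.48573807e+00 -3.17141669e-01]
962 [ 0.53795739 -0.41513366  0.07454862] [0.04765152 0.04763201 0.00909441] 0.0764096336330441
(0.5375636219978333, -0.41514334082603455) 0.024250973016023636
tool x [ 0.901 -0.433 -0.001] y [-7.e-04  6.e-04 -1.e+00] shift units [ 0.07  6.83 -0.09]
turn units [-0.   -0.03 -0.01]
turn units [ 2.000e-02  3.597e+01 -0.000e+00]
```

View pics/w1.png

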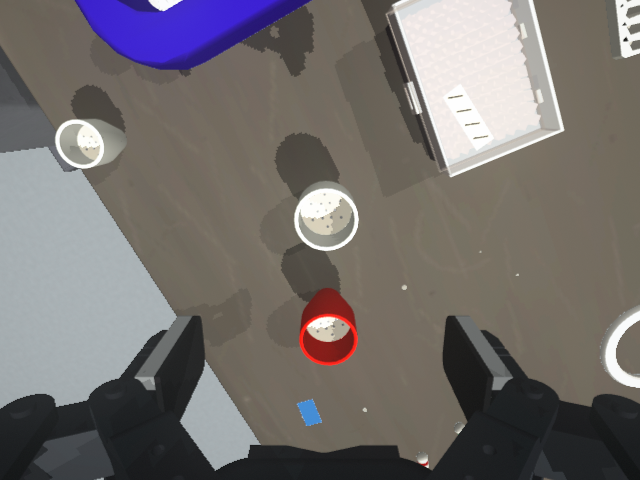

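The wrist view shows the large white crucible at (326,216), 48.5 mm across, and the red one at (328,340), clear of the fingers. I'll descend and grip near the rim.

Emit:
drive_tool(
  motion=[
    [[0.07,1,-0.09],[0,0,0],-1],
    [[0,1,0],[0,0,0],-1],
    [[0,1,0],[0,0,0],-1],
    [[0,1,0],[0,0,0],-1],
    [[0,1,0],[0,0,0],-1],
    [[0,0.8,0],[0,0,0],-1],
    [[0,0.8,0],[0,0,0],-1],
    [[0,0.8,0],[0,0,0],-1],
    [[0,0,0],[0,0,0],-1],
    [[0,0,0],[0,0,0],0],
    [[0,0,0],[0,0,0],1],
    [[0,0,0],[0,0,0],1],
  ],
)

```text
time: 3.8
tool_pos: [0.5388, -0.4164, 0.0487]
tool_rot: [-0.689, 0.69, -0.156, 0.158]
contact_force: [0.7, -1.3, 0.6]
gripper_width: 0.54
```

Emit:
drive_tool(
  motion=[
    [[0,0,0],[0,0,0],1],
    [[0,0,0],[0,0,0],1],
    [[0,0,0],[0,0,0],1],
    [[0,0,0],[0,0,0],1],
    [[0,0,0],[0,0,0],1],
  ],
)

```text
time: 4.3
tool_pos: [0.5388, -0.4165, 0.0486]
tool_rot: [-0.689, 0.69, -0.156, 0.158]
contact_force: [-0.1, 0.9, 6.0]
gripper_width: 0.539
```

Emit:
drive_tool(
  motion=[
    [[0,-0.4,0],[0,0,0],1],
    [[0,-0.8,0],[0,0,0],1],
    [[0,-1,0],[0,0,0],1],
    [[0,-1,0],[0,0,0],1],
    [[0,-1,0],[0,0,0],1],
    [[0,-1,0],[0,0,0],1],
    [[0,-1,0],[0,0,0],1],
    [[0,-1,0],[0,0,0],1],
    [[0,-1,0],[0,0,0],1],
    [[0,-1,0],[0,0,0],1],
    [[0,0,0],[0,0,0],1],
  ],
)

```text
time: 5.4
tool_pos: [0.539, -0.4165, 0.2815]
tool_rot: [-0.688, 0.691, -0.154, 0.159]
contact_force: [-0.6, 0.1, -1.4]
gripper_width: 0.539
```

```bash
python3 - <<'E'
from h import *
from plant import manip
s=manip.state();print(s["time"],s["tool_pos"],s["contact_force"],s["joint_pos"])
f=manip.grab_frame("wrist");P=pts(f,f["T_tool_cam"])
w=P[(np.abs(P[...,0])<.035)&(np.abs(P[...,2])<.04)&(P[...,1]>-.06)&(P[...,1]<.06)]
cv2.imwrite("pics/w2.png",f["img"])
print(len(w),np.percentile(w,[1,50,99],axis=0))
go(s,[.4793,.3078,.28],0)
E
```

```text
5.4 [ 0.53901976 -0.41654547  0.28151377] [-0.57897188  0.10919357 -1.40278568] [-7.67082848e-01  1.54133322e-01  1.42099313e+00  4.70609146e-05
  1.55853423e+00 -3.19584195e-01]
28153 [[-0.03377337 -0.05891206 -0.0208393 ]
 [-0.00020136 -0.02106017  0.00323442]
 [ 0.0337615   0.00544272  0.02442731]]
tool x [ 0.902 -0.433  0.008] y [ 0.0057 -0.0055 -1.    ] shift units [-14.69  -0.11  25.09]
turn units [ 0.05 -5.13  0.08]
turn units [-0.11 30.87  0.06]
```

View pics/w2.png

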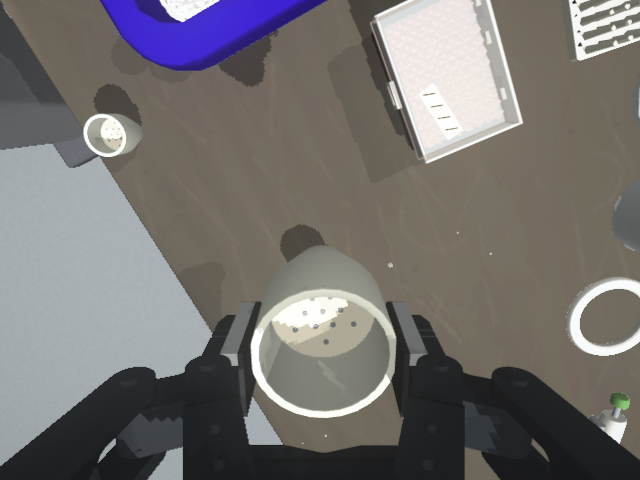

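The grasp holds: the crucible is upright between the pads with its rim at about (326,352). I'm carrying it to above the sleeve.

Emit:
drive_tool(
  motion=[
    [[-0.3,0,0.5],[0.05,0,0.08],1],
    [[-0.58,0,1],[0,0,0],1],
    [[-0.58,0,1],[0,0,0],1],
    [[-0.58,0,1],[0,0,0],1],
    [[-0.58,0,1],[0,0,0],1],
    [[-0.58,0,1],[0,0,0],1],
    [[-0.58,0,1],[0,0,0],1],
    [[-0.58,0,1],[0,0,0],1],
    [[-0.58,0,1],[0,0,0],1],
    [[-0.58,0,1],[0,0,0],1],
    [[-0.58,0,1],[0,0,0],1],
    [[-0.58,0,1],[0,0,0],1],
  ],
)

```text
time: 6.65
tool_pos: [0.5099, -0.0817, 0.2757]
tool_rot: [0.692, -0.687, 0.161, -0.153]
contact_force: [0.5, -0.1, -0.6]
gripper_width: 0.542
```

Emit:
drive_tool(
  motion=[
    [[-0.58,0,1],[0,0,0],1],
    [[-0.58,0,1],[0,0,0],1],
    [[-0.58,0,1],[0,0,0],1],
    [[-0.58,0,1],[0,0,0],1],
    [[-0.58,0,1],[0,0,0],1],
    [[-0.58,0,1],[0,0,0],1],
    [[-0.58,0,1],[0,0,0],1],
    [[-0.5,0,0.8],[0,0,0],1],
    [[0,0,0],[0,0,0],1],
    [[0,0,0],[0,0,0],1],
  ],
)

```text
time: 7.65
tool_pos: [0.4919, 0.1415, 0.2781]
tool_rot: [0.691, -0.688, 0.16, -0.153]
contact_force: [-0.9, -0.4, -2.0]
gripper_width: 0.539
```

```bash
cat > look.py <<'E'
from h import *
from plant import manip
import sys
n=sys.argv[1]
s=manip.state();print(s["time"],s["tool_pos"].round(4),s["contact_force"].round(2),s["ft_torque"].round(3))
f=manip.grab_frame("wrist");P=pts(f,f["T_tool_cam"]);W=pts(f,TR(s)@f["T_tool_cam"]);im=f["img"].astype(int)
cv2.imwrite(f"pics/w{n}.png",f["img"])
m=(im.min(2)>95)&(abs(P[...,1]+.027)<.008)&(np.hypot(P[...,0],P[...,2])<.035)
w=P[m];c,r=cv2.minEnclosingCircle(w[:,[0,2]].astype(np.float32))
A=np.c_[w[:,0],w[:,2],np.ones(len(w))]
top=w[w[:,1]<np.median(w[:,1])+.004]
print("rim tool xz",np.round(c,4),"r",round(r,4),"y",np.median(w[:,1]).round(4),len(w))
for nm,f2,W2,im2 in(("wrist",f,W,im),):
    pass
t=manip.grab_frame("top");W2=pts(t)
def lip(W,nm,zc):
    m=(abs(W[...,2]-zc)<.006)&(np.hypot(W[...,0]-.4793,W[...,1]-.3078)<.05)
    w=W[m]
    if len(w)<20: print(nm,"no lip",len(w));return
    c,r=cv2.minEnclosingCircle(w[:,:2].astype(np.float32))
    print(nm,"lip c",np.round(c,4),"r",round(r,4),"z",np.median(w[:,2]).round(4),len(w))
zc=float(sys.argv[2])
lip(W,"wrist",zc);lip(W2,"top",zc)
cv2.imwrite(f"pics/t{n}.png",t["img"])
E
python3 look.py 3 .13
```

```text
7.65 [0.4919 0.1415 0.2781] [-0.92 -0.35 -2.03] [-0.025 -0.04  -0.023]
rim tool xz [-0.0026  0.0005] r 0.0265 y -0.0272 6806
wrist lip c [0.48   0.3038] r 0.0369 z 0.1281 3090
top lip c [0.4779 0.313 ] r 0.0363 z 0.1285 173
```

View pics/w3.png

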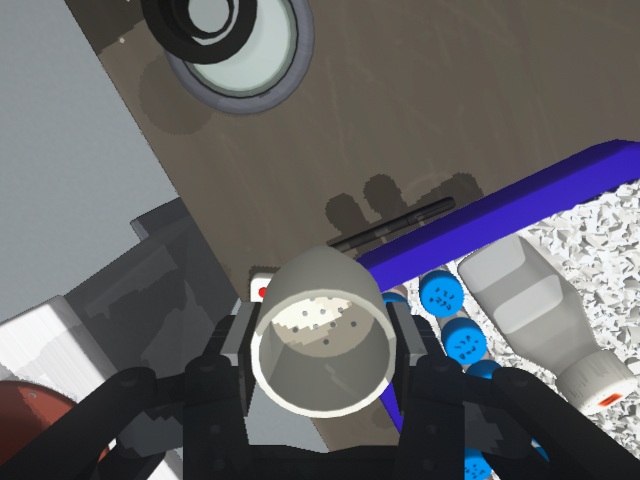

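I'm partway there, and the lip is at the top-left at about (200,15), partly cut off. I'll move 60 mm closer and measure from near.

Emit:
drive_tool(
  motion=[
    [[-0.5,0,0.8],[-0.03,0,-0.03],1],
    [[-0.5,0,0.8],[0,0,0],1],
    [[-0.3,0,0.6],[0,0,0],1],
    [[0,0,0],[0,0,0],1],
    [[0,0,0],[0,0,0],1],
  ],
)

```text
time: 8.25
tool_pos: [0.4878, 0.2039, 0.2802]
tool_rot: [0.69, -0.689, 0.159, -0.156]
contact_force: [0.2, 0.3, -2.3]
gripper_width: 0.54
```

```bash
python3 look.py 4 .13; python3 - <<'E'
from h import *
from plant import manip
s=manip.state();f=manip.grab_frame("wrist");Tc=f["T_tool_cam"];K=f["camera_matrix"]
def plane(u,v,y):
    d=Tc[:3,:3]@[(u-K[0,2])/K[0,0],(v-K[1,2])/K[1,1],1];return Tc[:3,3]+d*(y-Tc[1,3])/d[1]
for p in((251,352),(397,352),(324,291),(324,418)):print(p,plane(*p,-.0274).round(4))
W=pts(f,TR(s)@Tc);P=pts(f,Tc)
# rim plane tilt: brightest ring depth samples at rim angle
im=f["img"].min(2);m=(im>150)&(abs(P[...,1]+.0274)<.005)&(abs(P[...,0])<.022)
w=P[m];print(len(w),w.min(0).round(4),w.max(0).round(4),w.mean(0).round(4))
a,*_=np.linalg.lstsq(np.c_[w[:,0],w[:,2],np.ones(len(w))],w[:,1],rcond=None);print("rim plane slopes(deg)",np.degrees(a[:2]),a[2])
# circle fit of lip outer edge
m=(abs(W[...,2]-.1285)<.004)&(np.hypot(W[...,0]-.479,W[...,1]-.306)<.045)
cn=max(cv2.findContours(m.astype(np.uint8),0,1)[0],key=len)[:,0]
h=cv2.convexHull(cn)[:,0]
q=np.array([ray(f,u,v,.1285,TR(s)@Tc)[:2] for u,v in h])
x,*_=np.linalg.lstsq(np.c_[2*q,np.ones(len(q))],(q**2).sum(1),rcond=None)
print("lip fit",x[:2],np.sqrt(x[2]+x[:2]@x[:2]),"px range",h.min(0),h.max(0),np.median(W[m][:,2]))
go(s,[x[0],x[1],.23],np.radians(-25.5))
E
```

```text
8.25 [0.4878 0.2039 0.2802] [ 0.21  0.28 -2.3 ] [ 0.013  0.038 -0.009]
rim tool xz [-0.0001  0.0059] r 0.03 y -0.0271 7942
wrist lip c [0.4799 0.3044] r 0.0371 z 0.1282 5302
top lip c [0.461 0.324] r 0.0273 z 0.1284 89
(251, 352) [-0.0234 -0.0274  0.0019]
(397, 352) [ 0.0236 -0.0274  0.0019]
(324, 291) [ 0.0001 -0.0274  0.0233]
(324, 418) [ 0.0001 -0.0274 -0.0239]
3064 [-0.022  -0.0302 -0.0236] [ 0.022  -0.0226  0.0248] [-0.0004 -0.0281  0.0028]
rim plane slopes(deg) [0.97413504 0.06765119] -0.028126009098866603
lip fit [0.48027018 0.30425034] 0.036614694258239086 px range [195  32] [304 147] 0.12822346992419492
tool x [ 0.901 -0.434 -0.004] y [-0.0035  0.003  -1.    ] shift units [-2.01  2.03  3.49]
turn units [-0.01 -0.04 -0.05]
turn units [ 8.000e-02  3.596e+01 -2.000e-02]
```

View pics/w4.png

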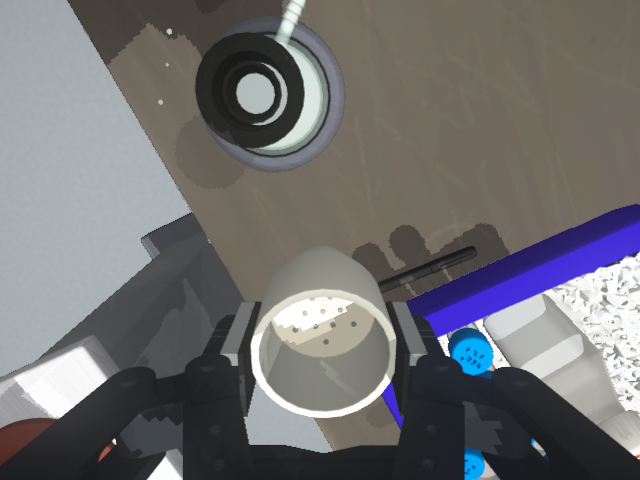

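Now the full lip is in view at about (250,90). It fits a 73 mm circle with centre (0.480, 0.304) and z 0.128, and the crucible axis lies on the tool axis. I'm moving over it and descending to just above the mouth.

Emit:
drive_tool(
  motion=[
    [[-0.55,0,1],[0,-0.02,-0.05],1],
    [[-0.55,0,1],[0,0,0],1],
    [[-0.55,0,0.9],[0,0,0],1],
    [[-0.36,0.4,0.59],[0,0,0],1],
    [[0,0.8,0],[0,0,0],1],
    [[0,0.8,0],[0,0,0],1],
    [[0,0.8,0],[0,0,0],1],
    [[0,0.6,0],[0,0,0],1],
    [[0,0.4,0],[0,0,0],1],
    [[0,0,0],[0,0,0],1],
    [[0,0,0],[0,0,0],1],
  ],
)

```text
time: 9.5
tool_pos: [0.4805, 0.3053, 0.1863]
tool_rot: [0.69, -0.689, 0.156, -0.157]
contact_force: [0.8, 0.2, -1.0]
gripper_width: 0.54
```

```bash
python3 - <<'E'
from h import *
from plant import manip
s=manip.state();print(s["contact_force"]);go(s,[.480,.3043,.165],np.radians(-25.5))
f=manip.grab_frame("wrist");T=TR(s)@f["T_tool_cam"];W=pts(f,T)
cv2.imwrite("pics/w5.png",f["img"])
m=(abs(W[...,2]-.1285)<.005)&(np.hypot(W[...,0]-.479,W[...,1]-.305)<.045)&(f["img"].max(2)<90)
w=W[m];print(len(w),(w.min(0)+w.max(0))/2,np.ptp(w,axis=0))
E
```

```text
[ 0.77750429  0.2335524  -1.0153586 ]
tool x [ 0.902 -0.431  0.   ] y [ 0.0014  0.0018 -1.    ] shift units [-0.    0.85 -0.05]
turn units [-0.03 -0.01  0.01]
turn units [-1.000e-02  3.599e+01 -4.000e-02]
4890 [0.48025314 0.3089696  0.12728749] [0.07323215 0.06551059 0.00727003]
```

View pics/w5.png

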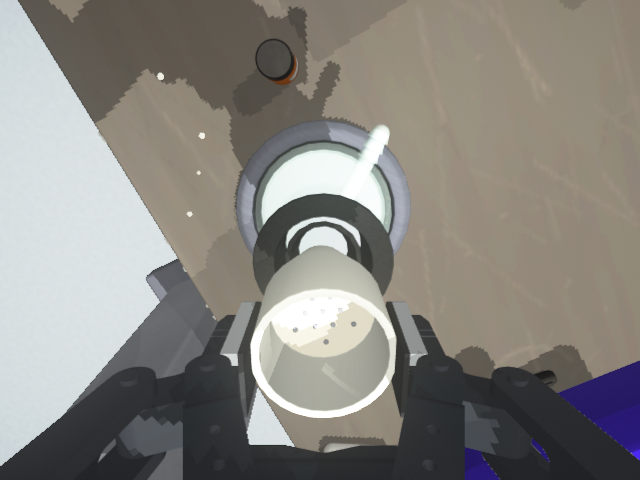

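The crucible is centred over the mouth, with the lip symmetric around x≈323. Next I lower it slowly and feel for contact.

Emit:
drive_tool(
  motion=[
    [[0,0.3,-0.03],[0,0,0],1],
    [[0,0.3,0],[0,0,0],1],
    [[0,0.2,0],[0,0,0],1],
    [[0,0.1,0],[0,0,0],1],
    [[0,0.08,0],[0,0,0],1],
    [[0,0,0],[0,0,0],1],
  ],
)

```text
time: 10.15
tool_pos: [0.4797, 0.3046, 0.161]
tool_rot: [0.69, -0.689, 0.156, -0.156]
contact_force: [0.5, -0.5, -1.2]
gripper_width: 0.541
```

Emit:
drive_tool(
  motion=[
    [[0,0.06,0],[0,0,0],1],
    [[0,0.06,0],[0,0,0],1],
    [[0,0,0],[0,0,0],1],
  ],
)

```text
time: 10.45
tool_pos: [0.4798, 0.3046, 0.1582]
tool_rot: [0.69, -0.689, 0.156, -0.156]
contact_force: [0.7, -1.1, -2.7]
gripper_width: 0.538
```

Emit:
drive_tool(
  motion=[
    [[0,0.06,0],[0,0,0],1],
    [[0,0.06,0],[0,0,0],1],
    [[0,0,0],[0,0,0],1],
  ],
)

```text
time: 10.75
tool_pos: [0.4797, 0.3046, 0.155]
tool_rot: [0.69, -0.689, 0.156, -0.156]
contact_force: [-0.5, -0.3, -1.2]
gripper_width: 0.538
```

Emit:
drive_tool(
  motion=[
    [[0,0.06,0],[0,0,0],1],
    [[0,0.06,0],[0,0,0],1],
    [[0,0,0],[0,0,0],1],
  ],
)

```text
time: 11.05
tool_pos: [0.4798, 0.3046, 0.152]
tool_rot: [0.69, -0.689, 0.156, -0.156]
contact_force: [-0.5, -0.1, -1.6]
gripper_width: 0.541
```

Emit:
drive_tool(
  motion=[
    [[0,0.06,0],[0,0,0],1],
    [[0,0.06,0],[0,0,0],1],
    [[0,0,0],[0,0,0],1],
  ],
)

```text
time: 11.35
tool_pos: [0.4802, 0.3045, 0.1494]
tool_rot: [0.69, -0.689, 0.156, -0.157]
contact_force: [1.1, -0.0, -1.3]
gripper_width: 0.537
```

Emit:
drive_tool(
  motion=[
    [[0,0.06,0],[0,0,0],1],
    [[0,0.04,0],[0,0,0],1],
    [[0,0,0],[0,0,0],1],
  ],
)

```text
time: 11.65
tool_pos: [0.4805, 0.3044, 0.1473]
tool_rot: [0.69, -0.689, 0.156, -0.157]
contact_force: [2.4, -3.5, 1.1]
gripper_width: 0.54
```

Emit:
drive_tool(
  motion=[
    [[0,0.06,0],[0,0,0],1],
    [[0,0.04,0],[0,0,0],1],
    [[0,0,0],[0,0,0],1],
  ],
)

```text
time: 11.95
tool_pos: [0.4805, 0.3045, 0.1449]
tool_rot: [0.69, -0.689, 0.156, -0.157]
contact_force: [2.3, -4.2, 4.7]
gripper_width: 0.542
```

Contact, with some side load: the sleeve axis is slightly toward +x, −y. I'll shift to relieve it.

Emit:
drive_tool(
  motion=[
    [[0.03,0,-0.03],[0,0,0],1],
    [[0,0,0],[0,0,0],1],
  ],
)

```text
time: 12.15
tool_pos: [0.4805, 0.3041, 0.1447]
tool_rot: [0.691, -0.689, 0.156, -0.157]
contact_force: [1.3, -2.5, 4.7]
gripper_width: 0.543
```

Emit:
drive_tool(
  motion=[
    [[0.0,0.04,0],[0,0,0],1],
    [[0,0,0],[0,0,0],1],
  ],
)

```text
time: 12.35
tool_pos: [0.4805, 0.304, 0.1435]
tool_rot: [0.691, -0.689, 0.156, -0.157]
contact_force: [2.1, -2.0, 4.5]
gripper_width: 0.542
```

Fz is steady at about 4.6 N while it moves, so the sleeve is sliding. I'll continue in small steps and relieve the side load a bit more.

Emit:
drive_tool(
  motion=[
    [[0.03,0.04,-0.02],[0,0,0],1],
    [[0,0.04,0],[0,0,0],1],
    [[0,0,0],[0,0,0],1],
  ],
)

```text
time: 12.65
tool_pos: [0.4805, 0.3035, 0.1411]
tool_rot: [0.691, -0.689, 0.156, -0.156]
contact_force: [1.5, 1.1, 4.1]
gripper_width: 0.545
```

Emit:
drive_tool(
  motion=[
    [[0,0.04,0],[0,0,0],1],
    [[0,0.04,0],[0,0,0],1],
    [[0,0,0],[0,0,0],1],
  ],
)

```text
time: 12.95
tool_pos: [0.4805, 0.3034, 0.1391]
tool_rot: [0.691, -0.689, 0.156, -0.156]
contact_force: [1.1, 2.5, 4.1]
gripper_width: 0.541
```

Emit:
drive_tool(
  motion=[
    [[0,0.04,0],[0,0,0],1],
    [[0,0.04,0],[0,0,0],1],
    [[0,0,0],[0,0,0],1],
  ],
)

```text
time: 13.25
tool_pos: [0.4805, 0.3032, 0.1371]
tool_rot: [0.69, -0.689, 0.156, -0.156]
contact_force: [0.2, 4.3, 4.1]
gripper_width: 0.543
```

Emit:
drive_tool(
  motion=[
    [[-0.01,0.04,0.025],[0,0,0],1],
    [[0,0,0],[0,0,0],1],
  ],
)

```text
time: 13.45
tool_pos: [0.4805, 0.3035, 0.136]
tool_rot: [0.69, -0.689, 0.156, -0.156]
contact_force: [-0.4, 2.5, 4.8]
gripper_width: 0.544
```

Emit:
drive_tool(
  motion=[
    [[0,0.03,0],[0,0,0],1],
    [[0,0,0],[0,0,0],1],
  ],
)

```text
time: 13.65
tool_pos: [0.4806, 0.3034, 0.1353]
tool_rot: [0.69, -0.689, 0.156, -0.156]
contact_force: [-0.3, 2.2, 5.1]
gripper_width: 0.54
```

Emit:
drive_tool(
  motion=[
    [[0,0.02,0],[0,0,0],1],
    [[0,0,0],[0,0,0],1],
  ],
)

```text
time: 13.85
tool_pos: [0.4806, 0.3035, 0.1349]
tool_rot: [0.69, -0.689, 0.156, -0.156]
contact_force: [-0.9, 2.9, 4.7]
gripper_width: 0.545
```

Emit:
drive_tool(
  motion=[
    [[0,0.03,0],[0,0,0],1],
    [[0,0,0],[0,0,0],1],
  ],
)

```text
time: 14.05
tool_pos: [0.4806, 0.3036, 0.1346]
tool_rot: [0.69, -0.689, 0.156, -0.156]
contact_force: [-1.2, 2.1, 5.3]
gripper_width: 0.543
```

Emit:
drive_tool(
  motion=[
    [[0,0.02,0.01],[0,0,0],1],
    [[0,0,0],[0,0,0],1],
  ],
)

```text
time: 14.25
tool_pos: [0.4807, 0.3037, 0.1344]
tool_rot: [0.69, -0.689, 0.156, -0.156]
contact_force: [-2.8, 1.3, 6.6]
gripper_width: 0.539
```

The force is rising and the motion is stalling, so it's at the stop. I'll press a little firmer, still well under 20 N.

Emit:
drive_tool(
  motion=[
    [[0,0.03,0],[0,0,0],1],
    [[0,0,0],[0,0,0],1],
  ],
)

```text
time: 14.45
tool_pos: [0.4808, 0.3038, 0.1342]
tool_rot: [0.69, -0.689, 0.156, -0.156]
contact_force: [-3.2, 0.5, 9.7]
gripper_width: 0.541
```

Emit:
drive_tool(
  motion=[
    [[0,0.03,0],[0,0,0],1],
    [[0,0,0],[0,0,0],1],
  ],
)

```text
time: 14.65
tool_pos: [0.4809, 0.3039, 0.134]
tool_rot: [0.69, -0.689, 0.156, -0.156]
contact_force: [-5.0, -0.3, 11.3]
gripper_width: 0.54
```

```bash
python3 look.py 6 .118
```

```text
14.65 [0.4809 0.3039 0.134 ] [-5.   -0.27 11.35] [0.129 0.93  0.015]
rim tool xz [-0.0004  0.0059] r 0.0317 y -0.0271 8075
wrist lip c [0.4801 0.305 ] r 0.037 z 0.1155 6724
top lip c [0.4813 0.2884] r 0.0302 z 0.1159 104
```

The lip is now at z≈0.1155, so it travelled 12.7 mm and is at its home level of about 0.116. The stop is firm. I'll unload, release and retreat.

Emit:
drive_tool(
  motion=[
    [[-0.02,-0.04,-0.01],[0,0,0],1],
    [[0,0,0],[0,0,0],1],
  ],
)

```text
time: 14.95
tool_pos: [0.4806, 0.3037, 0.1343]
tool_rot: [0.69, -0.689, 0.156, -0.157]
contact_force: [-2.0, 0.7, 8.6]
gripper_width: 0.539
```

Emit:
drive_tool(
  motion=[
    [[0,-0.02,0],[0,0,0],1],
    [[0,0,0],[0,0,0],1],
  ],
)

```text
time: 15.15
tool_pos: [0.4806, 0.3037, 0.1344]
tool_rot: [0.69, -0.689, 0.156, -0.157]
contact_force: [-0.5, 1.1, 6.5]
gripper_width: 0.543
```

Emit:
drive_tool(
  motion=[
    [[0,-0.04,0],[0,0,0],1],
    [[0,0,0],[0,0,0],1],
    [[0,0,0],[0,0,0],0],
    [[0,0,0],[0,0,0],-0.3],
    [[0,0,0],[0,0,0],-1],
    [[0,0,0],[0,0,0],-1],
    [[0,0,0],[0,0,0],-1],
    [[0,0,0],[0,0,0],-1],
    [[0,0,0],[0,0,0],-1],
  ],
)

```text
time: 16.05
tool_pos: [0.4802, 0.3038, 0.1347]
tool_rot: [0.69, -0.689, 0.156, -0.156]
contact_force: [-0.7, -0.3, -0.4]
gripper_width: 0.999
```

Emit:
drive_tool(
  motion=[
    [[0,-0.2,0],[0,0,0],-1],
    [[0,-0.4,0],[0,0,0],-1],
    [[0,-0.8,0],[0,0,0],-1],
    [[0,-1,0],[0,0,0],-1],
    [[0,-1,0],[0,0,0],-1],
    [[0,-1,0],[0,0,0],-1],
    [[0,0,-1],[0,0,0],-1],
    [[0,0,-1],[0,0,0],-1],
    [[0,0,-1],[0,0,0],-1],
    [[0,0,0],[0,0,0],-1],
    [[0,0,0],[0,0,0],-1],
  ],
)

```text
time: 17.15
tool_pos: [0.4482, 0.236, 0.2458]
tool_rot: [0.691, -0.688, 0.156, -0.157]
contact_force: [0.2, -0.1, 0.7]
gripper_width: 1.0
```

```bash
python3 - <<'E'
from h import *
from plant import manip
s=manip.state();print(s["time"],s["tool_pos"],s["contact_force"])
f=manip.grab_frame("wrist");T=TR(s)@f["T_tool_cam"];W=pts(f,T)
d=np.hypot(W[...,0]-.480,W[...,1]-.3043);im=f["img"].astype(int)
m=(d>.029)&(d<.036)&(abs(W[...,2]-.116)<.008);w=W[m]
a,*_=np.linalg.lstsq(np.c_[w[:,:2]-[.48,.3043],np.ones(len(w))],w[:,2],rcond=None);print("lip z",np.median(w[:,2]),a,len(w))
m=(abs(W[...,2]-.1615)<.006)&(d<.03);w=W[m]
top=w[w[:,2]>np.percentile(w[:,2],60)-.002]
for _ in range(4):
    a,*_=np.linalg.lstsq(np.c_[top[:,:2]-[.48,.3043],np.ones(len(top))],top[:,2],rcond=None)
    r=np.c_[top[:,:2]-[.48,.3043],np.ones(len(top))]@a-top[:,2];top=top[abs(r)<max(.0008,2*r.std())]
c,rr=cv2.minEnclosingCircle(top[:,:2].astype(np.float32));print("rim tilt deg",np.degrees(a[:2]),a[2],"centre",c,rr,len(top))
cv2.imwrite("pics/w7.png",f["img"])
E
```

```text
17.15 [0.4481826  0.2360036  0.24580566] [ 0.2016629  -0.07672952  0.71849821]
lip z 0.1162843889282413 [-5.02121651e-05 -6.58258420e-04  1.16280847e-01] 3638
rim tilt deg [-0.81167249  0.92507581] 0.16305873246695324 centre (0.48098650574684143, 0.3037421405315399) 0.024087946861982346 1444
```

View pics/w7.png

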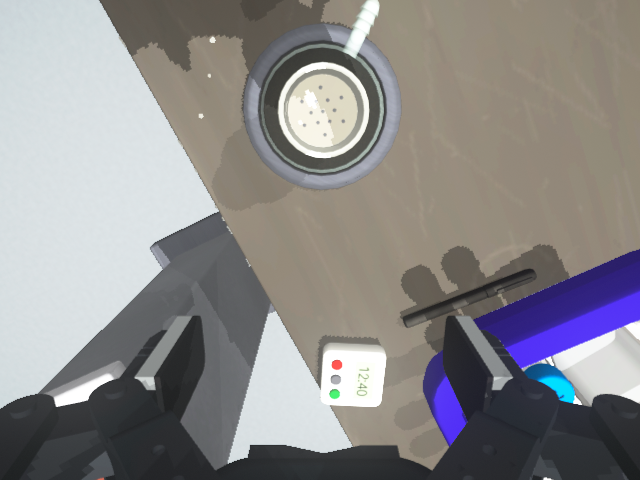

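The crucible is standing in the sleeve at about (323,108), with the lip against the rim. The fit gave a 1.2° tilt and a seat maybe 0.9 mm higher than while pressing. I'll check that on the rim annulus only, from straight above and from the other cameras.

```bash
cat > tilt.py <<'E'
from h import *
from plant import manip
s=manip.state()
for n in("wrist","wrist","scene","top"):
    f=manip.grab_frame(n);T=TR(s)@f["T_tool_cam"] if n=="wrist" else f["world_from_camera"];W=pts(f,T)
    for nm,z,r0,r1,b in(("rim",.1625,.0212,.0238,1),("plate",.128,0,.017,1),("lip",.116,.028,.036,0)):
        c=np.array([.4806,.3040])
        for _ in range(3):
            d=np.hypot(*(W[...,:2]-c).transpose(2,0,1));m=(d>r0)&(d<r1)&(abs(W[...,2]-z)<.005);w=W[m]
            if nm=="rim" and len(w)>30 and n=="wrist":
                k=W[(abs(W[...,2]-z)<.004)&(d<.028)];c=np.array(cv2.minEnclosingCircle(k[:,:2].astype(np.float32))[0])
        if len(w)<15: print(n,nm,len(w));continue
        for _ in range(5):
            A=np.c_[w[:,:2]-c,np.ones(len(w))];a,*_=np.linalg.lstsq(A,w[:,2],rcond=None);r=w[:,2]-A@a;w=w[abs(r)<max(.0006,2*r.std())]
        print(n,nm,"c",c.round(4),"tilt",np.degrees(a[:2]).round(2),"z",a[2].round(4),"n",len(w),"sd",r.std().round(5))
E
python3 tilt.py
```

```text
wrist rim c [0.4809 0.3039] tilt [-0.79  0.62] z 0.1631 n 1233 sd 0.00054
wrist plate c [0.4806 0.304 ] tilt [-0.72  0.7 ] z 0.1317 n 2307 sd 0.00053
wrist lip c [0.4806 0.304 ] tilt [-0.06  0.  ] z 0.1163 n 3484 sd 0.00057
wrist rim c [0.481  0.3037] tilt [-0.73  0.75] z 0.1634 n 1200 sd 0.00052
wrist plate c [0.4806 0.304 ] tilt [-0.57  0.45] z 0.132 n 2237 sd 0.0005
wrist lip c [0.4806 0.304 ] tilt [ 0.02 -0.05] z 0.1165 n 3407 sd 0.00056
scene rim c [0.4806 0.304 ] tilt [0.34 0.65] z 0.1613 n 65 sd 0.00118
scene plate c [0.4806 0.304 ] tilt [-10.76   3.55] z 0.1323 n 33 sd 0.00139
scene lip c [0.4806 0.304 ] tilt [-0.33  0.12] z 0.1152 n 158 sd 0.00126
top rim 0
top plate 0
top lip 0
```

The tilt is about 1° and appears in both the rim and the plate fits, while the lip is level. The high side lies along the jaw axis. There's plenty of time, so I'll press gently on the crucible's rim with both fingertips, jaws set to about 39 mm, to level and seat it.

Emit:
drive_tool(
  motion=[
    [[0,0,1],[0,0,0],0.1],
    [[0,0,1],[0,0,0],0.1],
    [[0,0,1],[0,0,0],0.1],
    [[0,0,0],[0,0,0],0.1],
    [[0,0.8,0],[0,0,0],0.1],
    [[0,0.8,0],[0,0,0],0.1],
    [[0,0.6,0],[0,0,0],0.1],
    [[0,0.4,0],[0,0,0],0.1],
    [[0,0.2,0],[0,0,0],0.1],
    [[0,0,0],[0,0,0],0.1],
    [[0,0,0],[0,0,0],0.1],
  ],
)

```text
time: 18.5
tool_pos: [0.4807, 0.3039, 0.1757]
tool_rot: [0.691, -0.689, 0.156, -0.157]
contact_force: [0.6, 0.3, 0.3]
gripper_width: 0.449
```

```bash
python3 - <<'E'
from h import *
from plant import manip
s=manip.state();print(s["contact_force"],s["gripper_width"]);go(s,[.4809,.3039,.168],np.radians(-25.5))
f=manip.grab_frame("wrist");cv2.imwrite("pics/w8.png",f["img"])
E
```

```text
[0.60110937 0.26391571 0.33033606] 0.4491149597773475
tool x [ 0.902 -0.431  0.001] y [ 0.002   0.0021 -1.    ] shift units [0.01 0.31 0.  ]
turn units [-0.03 -0.01  0.01]
turn units [-2.000e-02  3.599e+01 -5.000e-02]
```

View pics/w8.png

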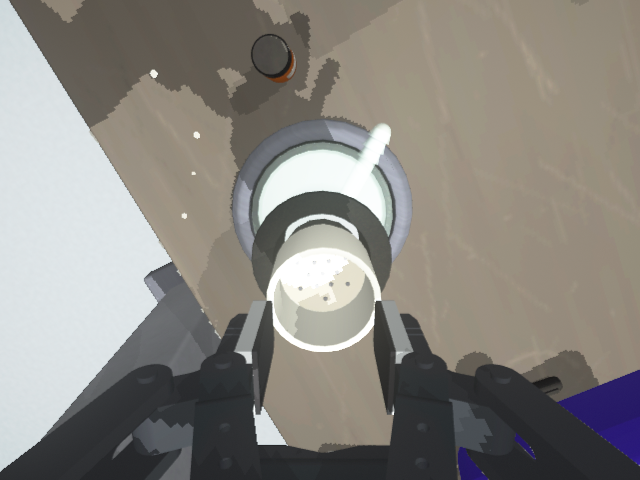

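The tips are symmetric over the rim walls, at about x=265 and x=385. I'm lowering until contact.

Emit:
drive_tool(
  motion=[
    [[0.01,0.12,0],[0,0,0],0.1],
    [[0,0.12,0],[0,0,0],0.1],
    [[0,0.06,0],[0,0,0],0.1],
    [[0,0,0],[0,0,0],0.1],
  ],
)

```text
time: 18.95
tool_pos: [0.4803, 0.3035, 0.1668]
tool_rot: [0.69, -0.689, 0.156, -0.156]
contact_force: [0.3, -0.1, -0.1]
gripper_width: 0.453
```

Emit:
drive_tool(
  motion=[
    [[0,0.06,0],[0,0,0],0.1],
    [[0,0.06,0],[0,0,0],0.1],
    [[0,0,0],[0,0,0],0.1],
  ],
)

```text
time: 19.25
tool_pos: [0.4804, 0.3036, 0.164]
tool_rot: [0.69, -0.689, 0.156, -0.156]
contact_force: [1.1, -0.1, 0.1]
gripper_width: 0.451
```

Emit:
drive_tool(
  motion=[
    [[0,0.04,0],[0,0,0],0.1],
    [[0,0.04,0],[0,0,0],0.1],
    [[0,0,0],[0,0,0],0.1],
  ],
)

```text
time: 19.55
tool_pos: [0.4804, 0.3036, 0.1621]
tool_rot: [0.69, -0.689, 0.156, -0.156]
contact_force: [0.4, -0.8, 0.4]
gripper_width: 0.45
```

Emit:
drive_tool(
  motion=[
    [[0,0.04,0],[0,0,0],0.1],
    [[0,0.02,0],[0,0,0],0.1],
    [[0,0,0],[0,0,0],0.1],
  ],
)

```text
time: 19.85
tool_pos: [0.4806, 0.3039, 0.1613]
tool_rot: [0.69, -0.689, 0.156, -0.157]
contact_force: [-1.3, 0.8, 2.8]
gripper_width: 0.444
```

Emit:
drive_tool(
  motion=[
    [[0,0.03,0],[0,0,0],0.1],
    [[0,0,0],[0,0,0],0.1],
  ],
)

```text
time: 20.05
tool_pos: [0.4806, 0.3041, 0.161]
tool_rot: [0.691, -0.689, 0.156, -0.156]
contact_force: [-1.6, 0.7, 5.1]
gripper_width: 0.449
```

Emit:
drive_tool(
  motion=[
    [[0,0.03,0],[0,0,0],0.1],
    [[0,0,0],[0,0,0],0.1],
  ],
)

```text
time: 20.25
tool_pos: [0.4807, 0.3043, 0.1608]
tool_rot: [0.691, -0.688, 0.156, -0.156]
contact_force: [-2.1, 1.0, 6.5]
gripper_width: 0.446
```

Emit:
drive_tool(
  motion=[
    [[0,0.03,0],[0,0,0],0.1],
    [[0,0,0],[0,0,0],0.1],
  ],
)

```text
time: 20.45
tool_pos: [0.4807, 0.3045, 0.1606]
tool_rot: [0.691, -0.688, 0.156, -0.156]
contact_force: [-3.4, 0.4, 9.3]
gripper_width: 0.455
```

Emit:
drive_tool(
  motion=[
    [[0,0.03,0],[0,0,0],0.1],
    [[0,0,0],[0,0,0],0.1],
  ],
)

```text
time: 20.65
tool_pos: [0.4808, 0.3047, 0.1603]
tool_rot: [0.691, -0.688, 0.156, -0.156]
contact_force: [-4.0, 0.4, 10.8]
gripper_width: 0.453
```

Emit:
drive_tool(
  motion=[
    [[0,0.02,0],[0,0,0],0.1],
    [[0,0,0],[0,0,0],0.1],
  ],
)

```text
time: 20.85
tool_pos: [0.4808, 0.3048, 0.1602]
tool_rot: [0.691, -0.688, 0.156, -0.156]
contact_force: [-5.0, 1.4, 11.7]
gripper_width: 0.447
```

About 12 N against a firm stop. I'm lifting off straight up and checking again.

Emit:
drive_tool(
  motion=[
    [[-0.01,-0.06,0],[0,0,0],0.1],
    [[0,-0.06,0],[0,0,0],0.1],
    [[0,-0.1,0],[0,0,0],0.1],
    [[0,-0.4,0],[0,0,0],0.1],
    [[0,-0.8,0],[0,0,0],0.1],
    [[0,-1,0],[0,0,0],0.1],
    [[0,-1,0],[0,0,0],0.1],
    [[0,0,-1],[0,0,0],0.1],
    [[0,0,-1],[0,0,0],0.1],
    [[0,0,-1],[0,0,0],0.1],
    [[0,0,0],[0,0,0],0.1],
    [[0,0,0],[0,0,0],0.1],
  ],
)

```text
time: 22.05
tool_pos: [0.448, 0.2358, 0.243]
tool_rot: [0.69, -0.689, 0.156, -0.157]
contact_force: [-0.2, -0.9, -0.5]
gripper_width: 0.454
```

```bash
python3 tilt.py
```

```text
wrist rim c [0.4807 0.3045] tilt [-0.56  0.05] z 0.1629 n 1268 sd 0.00052
wrist plate c [0.4806 0.304 ] tilt [-0.7  -0.08] z 0.1315 n 2395 sd 0.00055
wrist lip c [0.4806 0.304 ] tilt [-0.13 -0.02] z 0.1162 n 3379 sd 0.00054
wrist rim c [0.4806 0.3042] tilt [-0.68  0.16] z 0.1629 n 1228 sd 0.00051
wrist plate c [0.4806 0.304 ] tilt [-0.66 -0.19] z 0.1316 n 2419 sd 0.00054
wrist lip c [0.4806 0.304 ] tilt [ 0.02 -0.11] z 0.1163 n 3437 sd 0.00056
scene rim c [0.4806 0.304 ] tilt [-0.05  0.78] z 0.1609 n 49 sd 0.00125
scene plate c [0.4806 0.304 ] tilt [-7.88  0.61] z 0.1316 n 36 sd 0.00113
scene lip c [0.4806 0.304 ] tilt [-0.64  0.03] z 0.115 n 153 sd 0.00124
top rim 0
top plate 0
top lip 0
```

The tilt is down to about 0.6°, the lip is level at its home height, and the robot is clear. Handing in.

```bash
python3 - <<'E'
from plant import manip
print(manip.job_done(), manip.state()["time"])
E
```

```text
the job is handed in; nothing more can be done
the job is handed in; nothing more can be done
```

The large white crucible is standing in the sleeve, and the sleeve is fully home with its lip down on the flask's rim. I handed the job in at about 22 s of the 48 s allowed. No verdict is shown.

**What I did:**
- I gripped the crucible near its rim and lowered it into the sleeve. Contact came at about 30 mm foot depth.
- Pressing on the crucible, I slid the sleeve about 12 mm to a firm stop.
- After letting go, the crucible leaned about 1°. I pressed once more on its rim with the two fingertips and backed off.

**Last checks:**
- **Sleeve:** the lip is level at z = 0.116 m, which is its home height. The scene camera read about 1 mm lower.
- **Crucible:** centred within 1 mm, with its rim 46.6 mm above the lip. It still leans about 0.6° by the wrist camera. The scene camera had too few points to confirm the lean, and the top camera gave no reading there.
- **Forces:** the highest downward force I read was about 12 N, at the end of each move. Readings within a move weren't logged. Side load reached about 5 N.
- **Other things:** I didn't touch the small crucible, vial, stopwatch or red crucible, but I didn't re-measure them at the end.

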